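# Set out a serving board from the spring caddy

## Task

Draw the top serving board out of the sloping spring-loaded caddy, easing its front end up over the stop tab rather than forcing it, so that the next board springs up into its place, and the other two stay in the caddy. Lay the board you took gently and flat on the middle of the big chopping board, its long side along the chopping board's long side, and let go of it. Leave the chopping board and the other things on the worktop where they stand.

Things in the scene. Friction and masses are not known exactly. Their poses are not given: they have to be found in the camera images.
- caddy: metal board caddy fixed to the worktop, 170 x 84 mm on it, 146 high at the back. Origin: centre of its underside; x points to its back, y to its left, z up. Its well slopes up towards the back by 30 degrees: the boards' length runs up the slope (caddy +x, +z), their faces look up and forward (-x). A spring platform presses the stack up under the hood. All boards are equally wide: fingers reaching over 12 mm below the top face seize the next one too
- caddy_hood (a point): middle of the hood's lower edge (front edge of its underside): fixed plate 6 mm thick and 73 wide that covers the upper 25 mm of the top board's length and holds it down there; nothing covers the rest. Drawn at least 30 mm down the slope, the board is clear of it and lifts off. Under it a board has room to tip: its front end can be raised some 20 mm while the back end presses the stack down a little
- caddy_tab (a point): middle of the top edge of the stop tab at the low front end: 40 mm wide, 6 mm thick, fixed. It stands 6 mm higher than the top board's underside (6 mm below its top face), so the board cannot slide straight out: its front end must first be raised 8 mm or more, square to the slope, then the board is drawn over the tab down the slope. The boards below stay behind the tab
- caddy_side (a point): left side wall, top edge, where its tall part begins. From here upwards along the slope both side walls (5 mm thick, 63 mm apart inside) reach 6 mm above the top board's face; from here down to the front end, 85 mm, they end 25 mm below that face, so the long sides of the top board and the next are bare there for the fingers
- caddy_seat (a point): centre of the top board's place in the caddy (fixed to the caddy; axes as the caddy's): here the centre of whichever board is uppermost comes to rest
- top_board_center (a point): plain brown wooden serving board, 140 long (own x) x 60 wide (own y) x 12 mm thick (own z, towards its upper face), 0.08 to 0.17 kg, all three alike; this point is its very centre. At the start uppermost in the caddy; own x points up the slope
- next_board_center (a point): plain brown wooden serving board, 140 long (own x) x 60 wide (own y) x 12 mm thick (own z, towards its upper face), 0.08 to 0.17 kg, all three alike; this point is its very centre. At the start second in the stack, 12 mm below the top board, square to the slope
- last_board_center (a point): plain brown wooden serving board, 140 long (own x) x 60 wide (own y) x 12 mm thick (own z, towards its upper face), 0.08 to 0.17 kg, all three alike; this point is its very centre. At the start lowest in the stack, 24 mm below the top board, square to the slope
- platform (a joint): travel of the spring platform, square to the slope, in m: about 0 with three boards, 0.012 with two; it pushes the stack up with about 10 N, 6 N of it taken by the hood; it gives way (about 0.1 N more per mm, up to 12 mm) when the stack is pressed down by more than about 6 N
- chopping_board: loose thick wooden chopping board lying flat, 231 (own x) x 193 (own y) x 28 mm, 0.85 kg; origin: centre of its underside
- oak_post_mid (a point): point on the axis of the fixed wooden post that stands from floor to ceiling between the two worktops, 0.2 m above the worktop; the post is 123 x 93 mm, its edges turned 45 degrees to x and y. Keep the arm clear of it on the way, and of the wall cabinet, whose underside hangs 0.44 m above the back of the right-hand worktop
- jam_jar: jam jar with a screw lid, 64 mm across, 99 high; origin: centre of its underside. A bystander
- salt_shaker: salt shaker, 44 mm across, 90 high; origin: centre of its underside. A bystander
- prep_bowl: thin light bowl, 125 mm across, 44 high; origin: centre of its underside. A bystander

How it is judged:
By the outcome, as a careful person would: the job done as asked, in the order asked, and still so for the second after the job is handed in, with the robot touching nothing.
It also fails if it takes over 51 s, if anything falls off the work surface, if the arm or the gripper's body presses on something with over 40 N, if the wrist force passes 120 N, or if a joint passes its speed limit or range.

## Robot

A 7-joint arm with a two-finger parallel gripper is mounted at the origin on a cart in front of the work surface, level with it; the furniture and walls round the work are solid. World frame = base frame: x ahead of the robot, y to its left, z up, the work surface at z = 0. Lengths are in m, angles in rad, forces in N, time in s.
With the tool pointing down it reaches from about 0.4 to 0.875 m from the base axis. Payload 19.3 kg.
Tool frame: the origin (TCP) lies on the centre line of the jaws, within the pads' length; the fingertips stand 14 mm ahead of it and the grasp point (between the pads) lies 5 mm behind it; x points along the fingers, y is the direction in which the jaws open and shut, and the axes are right-handed (so a half turn about x gives the same grasp; the last joint's range is limited). The gripper opens to 85 mm and grips with 20 to 120 N. Pads are 22 mm wide; open, the fingers measure 114 mm over their backs; the gripper's body (76 mm by 85 mm) begins 54 mm behind the grasp point. The pads swing forward as they close: fully open they stand 13 mm farther back than shut.
Start: joints at [-1.238, 0.521, -0.036, 1.599, 0.021, 1.021, -0.113], TCP at [0.245, 0.575, 0.245] pointing down, gripper open.
Joint ranges: [-2.91, 2.91], [-0.3, 2.13], [-1.5, 1.42], [0.17, 2.43], [-1.26, 4.41], [0.16, 1.93], [-2.52, 2.52]. Speed limits (rad/s): [1.89, 1.89, 2.39, 2.39, 3.01, 3.01, 3.01].

## Interface

Orientations are given as [roll, pitch, yaw] about the fixed x, y, z axes, in that order (R = Rz(yaw) Ry(pitch) Rx(roll)).
In Python, from workcell import monitor, optics, bot gives the robot as it stands.
- The arm moves only by the tool arm_command, never from a script. Its arguments are lists of equal length, an entry for each row: "delta_pos": the shift along the tool's x, y, z as a fraction of full scale, a list of three; "rotation": the turn, a rotation vector about the tool's x, y, z as a fraction of full scale, a list of three. In form: {"delta_pos": [[dx, dy, dz], ...], "rotation": [[wx, wy, wz], ...]}. A call has 1 to 10 rows; each row shifts and turns the pose as measured when the row begins, along the tool's axes as they then stand; what a row does not reach is not made up. Full scale, the value 1, is 30 mm for a shift and 6 degrees for a turn. A row lasts 1/10 s, in which the tool goes at most 50 mm and 8.59 degrees, less where a joint would pass 70% of its speed; a pose out of reach is approached as far as the arm can. A call with a number of a shift or a turn outside -1 to 1 is refused whole. A call with a gripper value outside its range is refused whole. "gripper" is the closure, from -1 (fully open) to 1 (shut), so that 0 is half open, set as the call begins (left out, the last holds). The fingers move at their own pace and stop on an object; "grip_force" is the grip in N (left out, the last holds). Time passes only in rows, so rows that do not move let the fingers close. It gives the time, the measured TCP pose, the force and the opening at its end, in the units of the state.
- monitor.observe(): the state, without advancing time (a new reading comes with each control period).
- optics.grab_frame(name): name is "side" or "top"; returns the picture (420x560x3 uint8, red, green, blue); there is no depth.
- optics.camera_params(name): a dict with "fx", "fy", "cx", "cy" (pixels), "origin" and "rotation" of the camera in the world. Camera axes: x right, y down, z forward; pixel columns grow to the right and rows downward; lengths in m; the calibration is good to about 2 mm. A picture is of the moment at which its call begins. camera_params takes no time and is no camera call.
- bot.job_done(): hands the job in, once; it reports no verdict.
The state is a dict: "clock": time; "qpos": joint angles; "qd": joint speeds; "joint_efforts": joint torques, N m; "position": TCP position; "tool_rot": TCP orientation; "force": force on the tool from outside, world axes, zero at the start; "moment": the same for the moment, N m; "grip_width": finger opening in m.
Only numpy, scipy, OpenCV 4.12 (cv2) and the standard library are available. Lean on these libraries where they do the work, as an engineer would, in place of code of your own. Each camera call takes 0.05 s, during which the arm holds its last target. There are 200 camera calls.

## Working session

There is one attempt and no reset: what is moved stays moved. The work goes in short steps, Python scripts to look and compute and a tool call to move; the robot and the scene stay as the last step left them, time stands still between calls to the robot, and variables do not carry over. Pictures are saved under pics/ and viewed, about 8 in all and at most 12, crops included, and the job is handed in when it is done.

Besides the shell and the picture viewer there is one more tool, called after "Emit:" by a JSON object that holds its "op" and its "data". arm_command: Moves the arm, as the interface text tells. Its arguments: {"type":"object","properties":{"delta_pos":{"type":"array","items":{"type":"array","items":{"type":"number"}}},"rotation":{"type":"array","items":{"type":"array","items":{"type":"number"}}},"gripper":{"type":"number"},"grip_force":{"type":"number"}},"required":["delta_pos","rotation"]}

```bash
mkdir -p pics; ls; python3 - <<'E'
from workcell import monitor, optics, bot
import cv2
for n in("side","top"):
    cv2.imwrite(f"pics/{n}0.png",optics.grab_frame(n)[:,:,::-1]); print(n,optics.camera_params(n))
print(monitor.observe())
E
```

```text
pics
side {'fx': 381.95767351423245, 'fy': 381.95767351423245, 'cx': 287.0290128361278, 'cy': 208.45818945025187, 'origin': array([ 0.2841224 , -0.80103737,  0.44782419]), 'rotation': array([-1.95054705, -0.02557206, -0.29701424])}
top {'fx': 385.62112813672695, 'fy': 385.62112813672695, 'cx': 272.3191461148379, 'cy': 204.34856444053034, 'origin': array([ 0.40552622, -0.0458405 ,  1.17066414]), 'rotation': array([-2.99665974,  0.01332115, -1.55018765])}
{'clock': 0.1, 'qpos': array([-1.23817545,  0.52193586, -0.03635085,  1.59989415,  0.0212172 ,
        1.02110642, -0.11282966]), 'qd': array([ 0.00047151, -0.00179809,  0.00090077, -0.0005457 , -0.00069855,
        0.00084826,  0.00099092]), 'joint_efforts': array([ 3.00362182e-03, -9.28483486e+01,  1.98366769e+00, -3.70524359e+01,
        1.81101967e-02,  5.49240576e-03, -2.92772006e-05]), 'position': array([0.24492721, 0.57472631, 0.24481494]), 'tool_rot': array([-1.49911678,  1.56983811, -1.90195003]), 'force': array([0.4700115 , 0.03727831, 0.69226578]), 'moment': array([ 0.01522052,  0.01100777, -0.00252398]), 'grip_width': 0.08573543887635238}
```

View pics/side0.png

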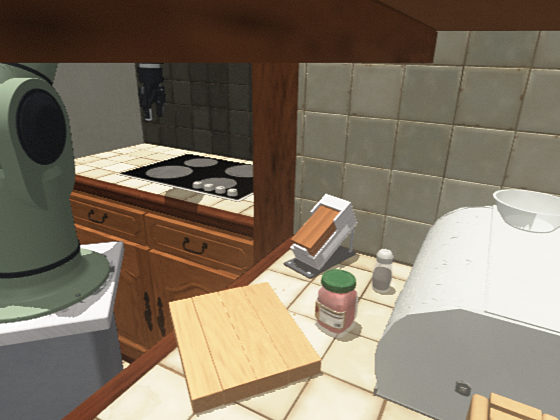

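View pics/top0.png

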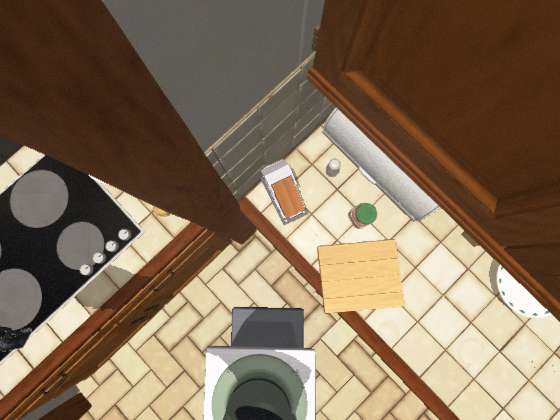

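```bash
cat > h.py <<'E'
import numpy as np, cv2
from scipy.spatial.transform import Rotation as R
from workcell import monitor, optics, bot
def cam(n):
    p=optics.camera_params(n); return p,R.from_euler('xyz',p['rotation']).as_matrix()
def proj(n,P):
    p,M=cam(n); c=(np.atleast_2d(P)-p['origin'])@M
    return np.c_[p['fx']*c[:,0]/c[:,2]+p['cx'],p['fy']*c[:,1]/c[:,2]+p['cy']]
def plane(n,uv,z):
    p,M=cam(n); uv=np.atleast_2d(uv)
    d=np.c_[(uv[:,0]-p['cx'])/p['fx'],(uv[:,1]-p['cy'])/p['fy'],np.ones(len(uv))]@M.T
    return p['origin']+d*((z-p['origin'][2])/d[:,2])[:,None]
def crop(im,x,y,w,h,s):
    return cv2.resize(im[y:y+h,x:x+w],None,fx=s,fy=s,interpolation=cv2.INTER_CUBIC)
E
python3 - <<'E'
from h import *
a=cv2.imread("pics/side0.png");b=cv2.imread("pics/top0.png")
cv2.imwrite("pics/c1.png",np.hstack([crop(a,280,190,80,90,5),crop(b,250,150,80,90,5)]))
print(plane("top",[[320,245],[395,240],[404,304],[325,312]],0.028))
print(plane("side",[[169,302],[270,283],[320,360],[195,402]],0.028))
print(proj("side",[[0.245,0.575,0.245],[0,0,0]]),R.from_euler('xyz',monitor.observe()['tool_rot']).as_matrix().round(3))
E
```

```text
[[ 0.45364546 -0.17006776  0.028     ]
 [ 0.47271443 -0.39033081  0.028     ]
 [ 0.28973633 -0.41146841  0.028     ]
 [ 0.26235508 -0.18493784  0.028     ]]
[[ 0.25951403 -0.18623895  0.028     ]
 [ 0.45232567 -0.1724581   0.028     ]
 [ 0.47180912 -0.39263959  0.028     ]
 [ 0.28763992 -0.41813438  0.028     ]]
[[154.43653091 117.42382309]
 [ 38.54152525 280.81123651]] [[-0.     0.392  0.92 ]
 [-0.001  0.92  -0.392]
 [-1.    -0.001  0.   ]]
```

View pics/c1.png

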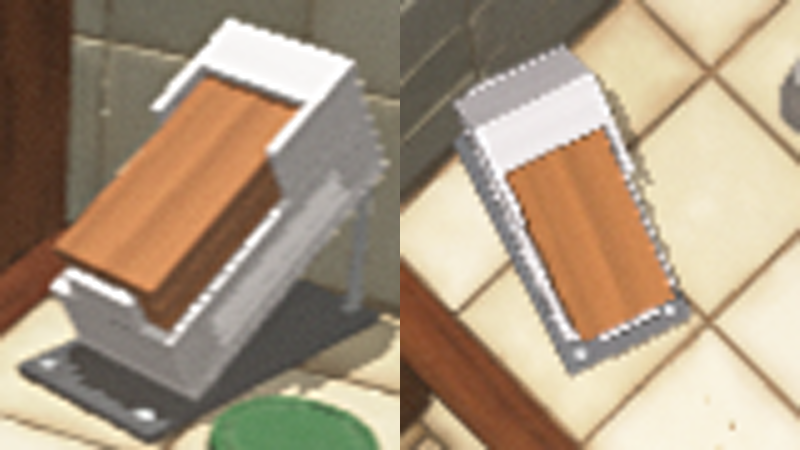

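```bash
cat > fit.py <<'E'
from h import *
from scipy.optimize import least_squares
def pose(p):
    return p[:3], R.from_euler('xyz',[0,-np.pi/6,p[3]]).as_matrix()
def pts(p):
    c,M=pose(p)
    L=np.array([[-.07,.03,.006],[-.07,-.03,.006],[.045,.03,.006],[.045,-.03,.006]]); return c+L@M.T
S=np.array([[291.4,240.4],[310.4,248.4],[321,205.3],[340,211.8]])
T=np.array([[286,218],[305,209],[271.6,184.6],[291,175.6]])
f=lambda p:np.r_[(proj("side",pts(p))-S).ravel(),(proj("top",pts(p))-T).ravel()]
s=least_squares(f,[0.65,0,0.09,0])
p=s.x
if __name__=="__main__":
    print("seat",p.round(4),np.degrees(p[3])); print(s.fun.round(1))
    print(pts(p).round(3))
    c,M=pose(p); print(M.round(3))
    print("post base?",plane("top",[[240,235],[257,238],[213,262],[205,150]],0))
    print("jar",plane("top",[[367,213]],.099),"salt",plane("top",[[334,163]],.09), plane("side",[[340,325],[381,287]],0))
E
python3 fit.py
```

```text
seat [ 0.5962 -0.0673  0.0956  0.4829] 27.665609610395915
[-1.  -0.8 -0.1  0.5 -0.1 -0.2  1.1  0.6  0.8  0.6  0.3  0.3 -0.6 -0.3
 -0.6 -0.8]
[[ 0.526 -0.07   0.066]
 [ 0.554 -0.123  0.066]
 [ 0.614 -0.024  0.123]
 [ 0.642 -0.077  0.123]]
[[ 0.767 -0.464 -0.443]
 [ 0.402  0.886 -0.232]
 [ 0.5    0.     0.866]]
post base? [[0.48018089 0.0694613  0.        ]
 [0.47211836 0.01758087 0.        ]
 [0.39745572 0.14812534 0.        ]
 [0.74454101 0.1882054  0.        ]]
jar [[ 0.54216856 -0.2930208   0.099     ]] salt [[ 0.68619318 -0.20280074  0.09      ]] [[ 0.55081177 -0.29525649  0.        ]
 [ 0.6861483  -0.20493726  0.        ]]
```

```bash
python3 - <<'E'
from h import *
from scipy.optimize import least_squares
M=R.from_euler('z',45,degrees=True).as_matrix()[:2,:2]
for hs in((.0615,.0465),(.0465,.0615)):
    C=np.array([[a*hs[0],b*hs[1]] for a in(1,-1) for b in(1,-1)])@M.T
    def f(p):
        u=proj("side",np.c_[p+C,np.full(4,.2)])[:,0]
        return [u.min()-253,u.max()-297]
    s=least_squares(f,[.5,.3]);p=s.x
    print(p,s.fun,(p+C).round(3).tolist())
    im=cv2.imread("pics/top0.png"); im2=cv2.imread("pics/side0.png")
    for c in p+C:
        for n,i in(("top",im),("side",im2)):
            q=proj(n,[[*c,-.3],[*c,.5]]).astype(int); cv2.line(i,tuple(map(int,q[0])),tuple(map(int,q[1])),(0,255,0),1)
    cv2.imwrite("pics/post%d.png"%(hs[0]>.05),np.hstack([im[:330,:400],im2[:330,60:400]]))
E
```

```text
[0.61368674 0.38044375] [-5.68434189e-14 -5.68434189e-14] [[0.624, 0.457], [0.69, 0.391], [0.537, 0.37], [0.603, 0.304]]
[0.64044679 0.48206625] [0. 0.] [[0.63, 0.558], [0.717, 0.471], [0.564, 0.493], [0.651, 0.406]]
```

View pics/post1.png

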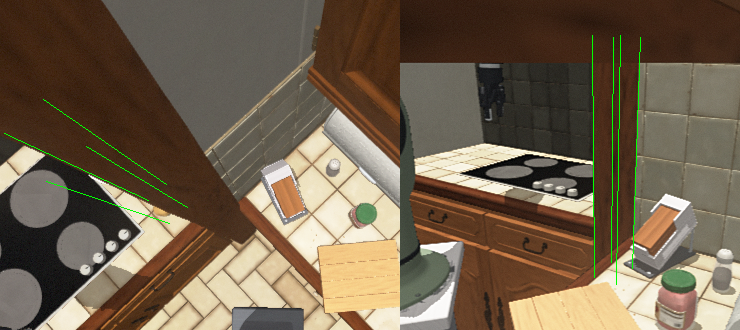

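```bash
python3 - <<'E'
from h import *
from scipy.optimize import least_squares
M=R.from_euler('z',45,degrees=True).as_matrix()[:2,:2]
n=lambda a,b:np.array([-(b-a)[1],(b-a)[0]])/np.hypot(*(b-a))
A=[np.array(v,float) for v in((40,147),(235,243),(115,0),(257,238))]
for hs in((.0615,.0465),(.0465,.0615)):
    C=np.array([[a*hs[0],b*hs[1]] for a in(1,-1) for b in(1,-1)])@M.T
    def f(p):
        q=proj("top",np.c_[p+C,np.full(4,.2)]); dl=(q-A[0])@n(A[0],A[1]); dr=(q-A[2])@n(A[2],A[3])
        return [dl.max(),dr.min(),proj("side",np.c_[p+C,np.full(4,.2)])[:,0].min()-253]
    s=least_squares(f,[.5,.2]);p=s.x
    print(p,np.round(s.fun,1),(p+C).round(3).tolist())
E
```

```text
[0.55838695 0.13945606] [-1.4  0.4 -1.1] [[0.569, 0.216], [0.635, 0.15], [0.482, 0.129], [0.548, 0.063]]
[0.5715834  0.15926803] [ 0.7 -0.2  0.5] [[0.561, 0.236], [0.648, 0.149], [0.495, 0.17], [0.582, 0.083]]
```

Emit:
{"op": "arm_command", "data": {"delta_pos": [[0, -1, 0], [0, -1, 0], [0, -1, 0], [0, -1, 0], [0, -1, 0], [0, -1, 0], [0, -0.9, 0], [0, -0.6, 0]], "rotation": [[0, 0, 0], [0, 0, 0], [0, 0, 0], [0, 0, 0], [0, 0, 0], [0, 0, 0], [0, 0, 0], [0, 0, 0]], "gripper": -1, "grip_force": 40}}

```text
clock: 0.9
position: [0.1534, 0.3594, 0.2421]
tool_rot: [-1.454, 1.565, -1.857]
force: [0.3, 0.4, 0.4]
grip_width: 0.0853
```

Emit:
{"op": "arm_command", "data": {"delta_pos": [[0, -0.03, 1], [0, -0.03, 1], [0, -0.03, 1], [0, -0.03, 1], [0, -0.03, 1], [0, -0.03, 1], [0, -0.03, 1], [0, -0.03, 1], [0, -0.03, 1], [0, -0.03, 1]], "rotation": [[0.72, 0, 0], [0.72, 0, 0], [0.72, 0, 0], [0.72, 0, 0], [0.72, 0, 0], [0.72, 0, 0], [0.72, 0, 0], [0.72, 0, 0], [0.72, 0, 0], [0.72, 0, 0]]}}

```text
clock: 1.9
position: [0.3659, 0.1452, 0.2427]
tool_rot: [-0.795, 1.566, -1.973]
force: [0.9, 0.1, -0.6]
grip_width: 0.0854
```

```bash
cat >> h.py <<'E'
import sys
def togo(goal,Mg):
    """rows in tool axes: shift (fullscale units) and turn (fullscale units) left to the goal"""
    o=monitor.observe(); M=R.from_euler('xyz',o['tool_rot'])
    print("t",o['clock'],"pos",o['position'].round(4),"q",o['qpos'].round(2),"F",o['force'].round(1),"w",round(o['grip_width'],4))
    print("shift",(M.inv().apply(np.array(goal)-o['position'])/.03).round(2),"turn",(np.degrees((M.inv()*R.from_matrix(Mg)).as_rotvec())/6).round(2))
    return M.as_matrix()
E
cat > g.py <<'E'
from fit import *
c,M=pose(p)
Mg=np.c_[-M[:,2],-M[:,1],np.cross(M[:,2],M[:,1])]
def at(x,up,y=0): return c+M@np.array([x,y,.006+up])
E
python3 - <<'E'
from g import *
g=at(-.025,.08); print(g); print(togo(g,Mg).round(2))
E
```

```text
[ 0.53891595 -0.09728173  0.15762253]
t 1.9 pos [0.3659 0.1452 0.2427] q [-0.8   0.16  0.3   2.18 -0.06  0.82 -0.07] F [ 0.9  0.1 -0.6] w 0.0854
shift [2.86 2.24 9.67] turn [13.79  4.1   3.7 ]
[[-0.    0.92  0.38]
 [-0.    0.38 -0.92]
 [-1.   -0.    0.  ]]
```

Emit:
{"op": "arm_command", "data": {"delta_pos": [[0, -0.03, 1], [0, -0.03, 1], [0, -0.03, 1], [0, -0.03, 1], [0, -0.03, 1], [0, -0.03, 1], [0, 0, 1]], "rotation": [[1, 0, 0], [1, 0, 0], [1, 0, 0], [1, 0, 0], [1, 0, 0], [1, 0, 0], [1, 0, 0]]}}

```text
clock: 2.6
position: [0.3751, -0.0688, 0.2435]
tool_rot: [0.095, 1.565, -1.847]
force: [0.8, -0.9, 0.2]
grip_width: 0.0855
```

```bash
python3 - <<'E'
from g import *
g=at(-.025,.08); print(togo(g,Mg).round(2))
E
```

```text
t 2.6 pos [ 0.3751 -0.0688  0.2435] q [-0.5   0.15  0.59  2.21 -0.1   0.81 -0.22] F [ 0.8 -0.9  0.2] w 0.0855
shift [ 2.86  5.43 -1.11] turn [6.7  4.83 1.77]
[[-0.    0.93 -0.36]
 [-0.01 -0.36 -0.93]
 [-1.    0.    0.01]]
```

Emit:
{"op": "arm_command", "data": {"delta_pos": [[-0.2, 0.2, 0], [-0.2, 0.2, 0], [-0.2, 0.2, 0], [-0.2, 0.2, 0], [0, 0.2, 0], [0, 0.2, 0], [0, 0.2, 0], [0, 0.2, 0]], "rotation": [[0.84, 0.6, 0.22], [0.84, 0.6, 0.22], [0.84, 0.6, 0.22], [0.84, 0.6, 0.22], [0.84, 0.6, 0.22], [0.84, 0.6, 0.22], [0.84, 0.6, 0.22], [0.84, 0.6, 0.22]]}}

```text
clock: 3.4
position: [0.4095, -0.1059, 0.2705]
tool_rot: [-3.131, 1.033, 0.454]
force: [0.2, 0.1, 0.5]
grip_width: 0.085
```

```bash
python3 - <<'E'
from g import *
g=at(-.025,.08); print(togo(g,Mg).round(2))
E
```

```text
t 3.4 pos [ 0.4095 -0.1059  0.2705] q [-0.26  0.04  0.7   2.37 -0.9   0.57  0.04] F [0.2 0.1 0.5] w 0.085
shift [ 5.28  1.62 -1.53] turn [-0.34 -0.14 -0.14]
[[ 0.46  0.43 -0.78]
 [ 0.22 -0.9  -0.37]
 [-0.86 -0.01 -0.51]]
```

Emit:
{"op": "arm_command", "data": {"delta_pos": [[0.8, 0.27, -0.25], [0.8, 0.27, -0.25], [0.8, 0.27, -0.25], [0.8, 0.27, -0.25], [0.8, 0.27, -0.25], [0.8, 0.27, -0.25]], "rotation": [[-0.06, -0.02, -0.02], [-0.06, -0.02, -0.02], [-0.06, -0.02, -0.02], [-0.06, -0.02, -0.02], [-0.06, -0.02, -0.02], [-0.06, -0.02, -0.02]]}}

```text
clock: 4.0
position: [0.5133, -0.1025, 0.1803]
tool_rot: [3.134, 1.049, 0.472]
force: [0.9, 0.2, -1.2]
grip_width: 0.0857
```

```bash
cat > look.py <<'E'
from g import *
n=sys.argv[1]
a=optics.grab_frame("side")[:,:,::-1];b=optics.grab_frame("top")[:,:,::-1]
cv2.imwrite(f"pics/s{n}.png",a);cv2.imwrite(f"pics/t{n}.png",b)
cv2.imwrite(f"pics/c{n}.png",np.hstack([crop(a,260,150,100,120,4),crop(b,240,140,100,120,4)]))
E
python3 look.py 2; python3 - <<'E'
from g import *
togo(at(-.025,.08),Mg); togo(at(-.025,.002),Mg)
E
```

```text
t 4.1 pos [ 0.5139 -0.102   0.1792] q [ 0.22  0.38  0.09  2.23 -1.25  0.41  0.35] F [-0.6 -0.1  0.3] w 0.0855
shift [ 1.03  0.25 -0.35] turn [-0.02  0.01 -0.03]
t 4.1 pos [ 0.5139 -0.102   0.1792] q [ 0.22  0.38  0.09  2.23 -1.25  0.41  0.35] F [-0.6 -0.1  0.3] w 0.0855
shift [ 3.63  0.24 -0.35] turn [-0.02  0.01 -0.03]
```

View pics/c2.png

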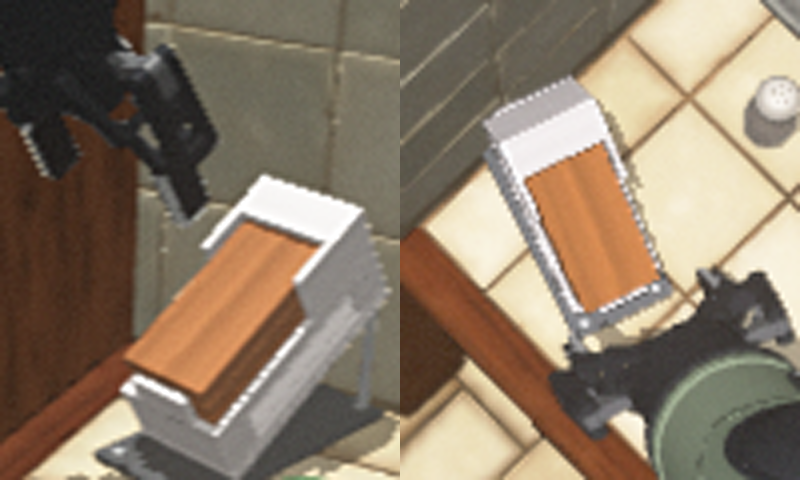

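Emit:
{"op": "arm_command", "data": {"delta_pos": [[0.5, 0.12, -0.17], [0.5, 0.12, -0.17]], "rotation": [[0, 0, 0], [0, 0, 0]]}}

```text
clock: 4.3
position: [0.5376, -0.099, 0.1583]
tool_rot: [3.137, 1.049, 0.473]
force: [-0.2, -0.7, 0.1]
grip_width: 0.0856
```

```bash
python3 - <<'E'
from g import *
togo(at(-.025,.002),Mg)
E
```

```text
t 4.3 pos [ 0.5376 -0.099   0.1583] q [ 0.32  0.44 -0.07  2.19 -1.25  0.33  0.34] F [-0.2 -0.7  0.1] w 0.0856
shift [ 2.65 -0.04 -0.05] turn [-0.04  0.02 -0.05]
```

```bash
cat >> g.py <<'E'
def grasp(lean=15):
    return (R.from_rotvec(np.radians(lean)*M[:,1])*R.from_matrix(Mg)).as_matrix()
E
python3 - <<'E'
from g import *
G=grasp(); print(G.round(2))
togo(at(-.025,.045),G)
E
```

```text
[[ 0.23  0.46 -0.86]
 [ 0.12 -0.89 -0.45]
 [-0.97 -0.   -0.26]]
t 4.3 pos [ 0.5376 -0.099   0.1583] q [ 0.32  0.44 -0.07  2.19 -1.25  0.33  0.34] F [-0.2 -0.7  0.1] w 0.0856
shift [ 1.22 -0.04 -0.05] turn [-0.05 -2.48 -0.04]
```

Emit:
{"op": "arm_command", "data": {"delta_pos": [[0, 0, 0], [0, 0, 0], [0, 0, 0], [0, 0, 0], [0.4, 0, 0], [0.4, 0, 0]], "rotation": [[0, -0.62, 0], [0, -0.62, 0], [0, -0.62, 0], [0, -0.62, 0], [0, 0, 0], [0, 0, 0]]}}

```text
clock: 4.9
position: [0.5398, -0.1021, 0.135]
tool_rot: [3.125, 1.321, 0.45]
force: [-0.2, 0.4, 0.2]
grip_width: 0.0851
```

```bash
python3 - <<'E'
from g import *
togo(at(-.025,.002),grasp())
E
```

```text
t 4.9 pos [ 0.5398 -0.1021  0.135 ] q [-0.1   0.52  0.35  2.07 -0.74  0.48 -0.27] F [-0.2  0.4  0.2] w 0.0851
shift [ 1.78 -0.18 -0.93] turn [-0.14  0.11 -0.08]
```

Emit:
{"op": "arm_command", "data": {"delta_pos": [[0.4, -0.05, -0.25], [0.4, -0.05, -0.25], [0.3, -0.05, -0.2], [0.3, -0.03, -0.15], [0, 0, 0]], "rotation": [[-0.05, 0.03, -0.03], [-0.05, 0.03, -0.03], [-0.04, 0.03, -0.02], [0, 0, 0], [0, 0, 0]]}}

```text
clock: 5.4
position: [0.569, -0.0809, 0.0949]
tool_rot: [-3.123, 1.31, 0.497]
force: [-0.7, -0.0, 0.4]
grip_width: 0.0853
```

```bash
python3 look.py 3; python3 - <<'E'
from g import *
togo(at(-.025,.002),grasp())
E
```

```text
t 5.5 pos [ 0.5687 -0.0816  0.0959] q [-0.07  0.61  0.27  2.03 -0.81  0.42 -0.23] F [ 0.1  0.1 -0.7] w 0.0855
shift [ 0.23  0.   -0.12] turn [-0.04  0.01  0.03]
```

View pics/c3.png

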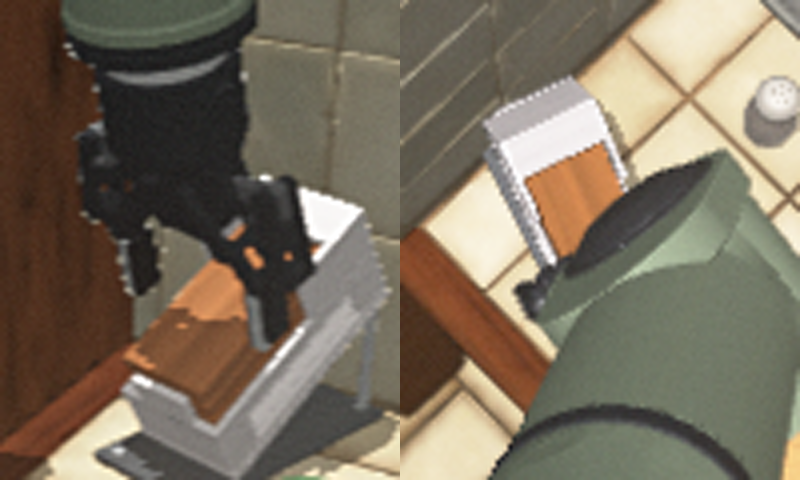

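```bash
python3 - <<'E'
from g import *
o=monitor.observe();T=R.from_euler('xyz',o['tool_rot']).as_matrix()
for a in(-.005,0,.005,.01,.014):
    q=proj("side",[o['position']+T@[a,.0425,z] for z in(-.011,0,.011)]); print(a,((q-[260,150])*4).round(0).tolist())
print(((proj("side",[at(.015,0,-.03),at(.015,.006,-.03),at(-.025,0,-.03),at(-.025,-.012,-.03)])-[260,150])*4).round(0))
L=M.T@(o['position']-c);print(L, T.T@M)
E
```

```text
-0.005 [[274.0, 317.0], [261.0, 328.0], [247.0, 338.0]]
0 [[275.0, 325.0], [262.0, 335.0], [248.0, 346.0]]
0.005 [[276.0, 332.0], [263.0, 343.0], [249.0, 353.0]]
0.01 [[277.0, 340.0], [264.0, 350.0], [250.0, 361.0]]
0.014 [[277.0, 346.0], [264.0, 356.0], [251.0, 367.0]]
[[293. 286.]
 [291. 279.]
 [251. 337.]
 [257. 351.]]
[-2.66814471e-02  4.15754956e-05  1.57137753e-02] [[-0.25983919  0.00275634 -0.96564797]
 [-0.00523604 -0.99998525 -0.00144543]
 [-0.96563771  0.00468059  0.25984979]]
```

Emit:
{"op": "arm_command", "data": {"delta_pos": [[0.22, 0, -0.1], [0, 0, 0]], "rotation": [[0, 0, 0], [0, 0, 0]]}}

```text
clock: 5.7
position: [0.5732, -0.0798, 0.0906]
tool_rot: [-3.13, 1.309, 0.49]
force: [-0.1, 0.4, -0.3]
grip_width: 0.0854
```

```bash
cat >> g.py <<'E'
def loc():
    o=monitor.observe();T=R.from_euler('xyz',o['tool_rot']).as_matrix()
    print("t",o['clock'],"board-frame TCP mm",((M.T@(o['position']-c)-[0,0,.006])*1000).round(1),"F board",(M.T@o['force']).round(1),"mom",(M.T@o['moment']).round(2),"w",round(o['grip_width'],4),"q",o['qpos'].round(2),"lean",np.degrees(np.arctan2(-(M.T@T[:,0])[0],-(M.T@T[:,0])[2])).round(1))
E
python3 -c "
from g import *
loc()"
```

```text
t 5.7 board-frame TCP mm [-25.2  -0.4   2.8] F board [-0.   0.4 -0.3] mom [-0.02  0.27  0.03] w 0.0854 q [-0.07  0.62  0.26  2.02 -0.82  0.41 -0.23] lean 15.0
```

Emit:
{"op": "arm_command", "data": {"delta_pos": [[0, 0, 0], [0, 0, 0], [0, 0, 0], [0, 0, 0], [0, 0, 0]], "rotation": [[0, 0, 0], [0, 0, 0], [0, 0, 0], [0, 0, 0], [0, 0, 0]], "gripper": 1, "grip_force": 20}}

```text
clock: 6.2
position: [0.5729, -0.0797, 0.0912]
tool_rot: [-3.129, 1.309, 0.49]
force: [0.2, 0.3, -2.1]
grip_width: 0.0594
```

```bash
python3 look.py 4; python3 -c "
from g import *
loc()"
```

```text
t 6.3 board-frame TCP mm [-25.1  -0.2   3.4] F board [ 0.4 -0.3 -0.2] mom [0.01 0.28 0.05] w 0.0592 q [-0.07  0.62  0.26  2.02 -0.82  0.42 -0.23] lean 15.0
```

View pics/c4.png

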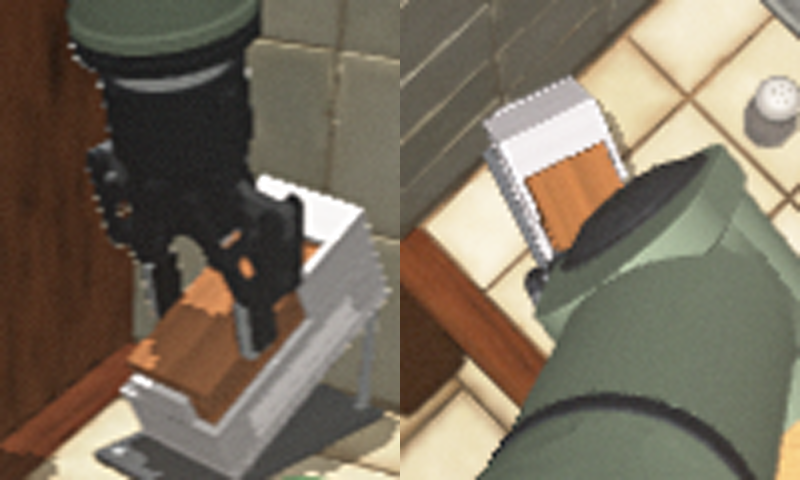

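Emit:
{"op": "arm_command", "data": {"delta_pos": [[0, 0, 0], [-0.07, 0, 0.02], [-0.07, 0, 0.02], [-0.07, 0, 0.02], [-0.07, 0, 0.02], [0, 0, 0]], "rotation": [[0, 0, 0], [0, -0.29, 0], [0, -0.29, 0], [0, -0.29, 0], [0, -0.29, 0], [0, 0, 0]], "grip_force": 45}}

```text
clock: 6.9
position: [0.5697, -0.0813, 0.0992]
tool_rot: [-3.12, 1.434, 0.5]
force: [0.7, -1.2, -1.4]
grip_width: 0.0583
```

```bash
python3 look.py 5; python3 -c "
from g import *
loc()"
```

```text
t 7.0 board-frame TCP mm [-24.2  -0.1  12.1] F board [ 2.2 -0.3 -1.9] mom [-0.08 -0.23  0.03] w 0.0583 q [-0.23  0.65  0.44  1.95 -0.67  0.57 -0.41] lean 22.1
```

View pics/c5.png

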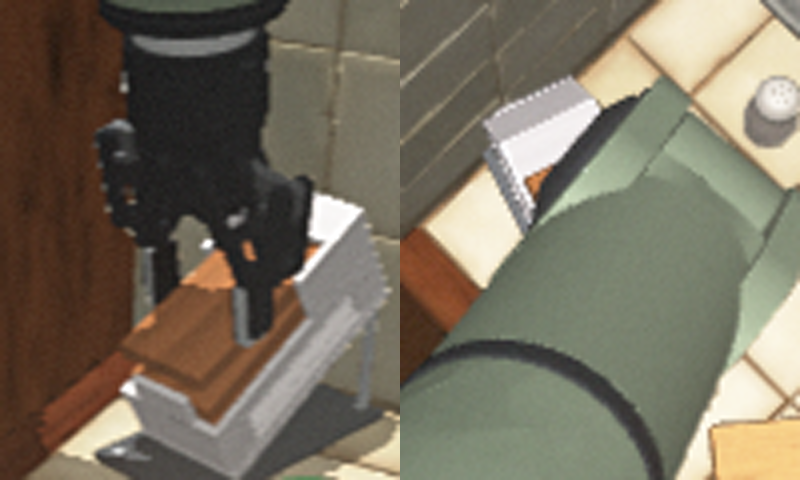

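Emit:
{"op": "arm_command", "data": {"delta_pos": [[0.075, 0, 0.185], [0.075, 0, 0.185], [0.06, 0, 0.19], [0.06, 0, 0.19], [0.06, 0, 0.19], [0.06, 0, 0.19], [0, 0, 0]], "rotation": [[0, 0, 0], [0, 0, 0], [0, 0, 0], [0, 0, 0], [0, 0, 0], [0, 0, 0], [0, 0, 0]]}}

```text
clock: 7.7
position: [0.5469, -0.094, 0.0857]
tool_rot: [-3.14, 1.411, 0.481]
force: [-5.6, -2.0, 1.0]
grip_width: 0.0584
```

```bash
python3 -c "
from g import *
loc()"
```

```text
t 7.7 board-frame TCP mm [-53.5  -0.8  13.4] F board [-4.7  0.8  3.8] mom [0.23 1.13 0.09] w 0.0584 q [-0.16  0.64  0.37  2.02 -0.72  0.48 -0.32] lean 20.9
```

Emit:
{"op": "arm_command", "data": {"delta_pos": [[0.05, 0, 0.2], [0.05, 0, 0.2], [0, 0, 0]], "rotation": [[0, -0.1, 0], [0, -0.1, 0], [0, 0, 0]]}}

```text
clock: 8.0
position: [0.5365, -0.0994, 0.0813]
tool_rot: [-3.135, 1.431, 0.486]
force: [-4.6, -1.9, 2.3]
grip_width: 0.0585
```

```bash
python3 look.py 6; python3 -c "
from g import *
loc()"
```

```text
t 8.1 board-frame TCP mm [-65.8  -0.7  15.4] F board [-4.3  1.3  5. ] mom [0.39 0.78 0.05] w 0.0586 q [-0.16  0.64  0.38  2.03 -0.71  0.49 -0.32] lean 22.0
```

View pics/c6.png

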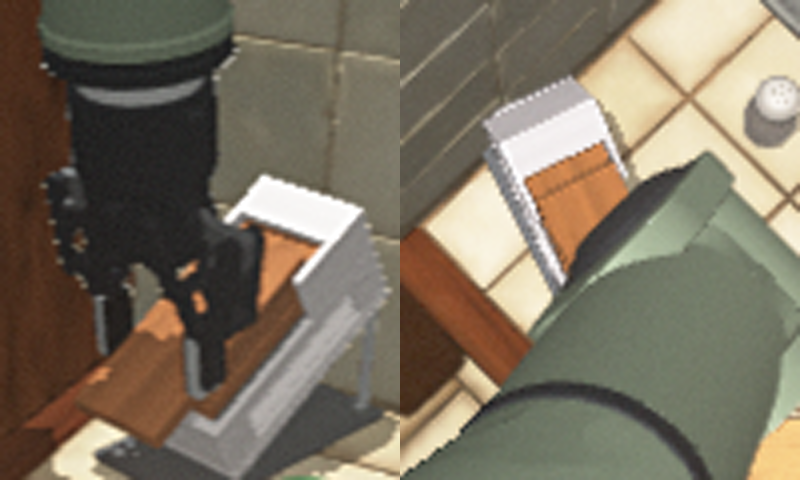

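Emit:
{"op": "arm_command", "data": {"delta_pos": [[-0.2, 0, 0.12], [-0.2, 0, 0.12], [-0.25, 0, 0.12], [-0.3, 0, 0.14], [-0.5, 0, 0.2], [-0.7, 0, 0.3], [-0.7, 0, 0.3], [-0.6, 0, 0.2], [-0.3, 0, 0.1]], "rotation": [[0, 0, 0], [0, 0, 0], [0, 0, 0], [0, 0, 0], [0, 0, 0], [0, 0, 0], [0, 0, 0], [0, 0, 0], [0, 0, 0]]}}

```text
clock: 9.0
position: [0.4759, -0.1312, 0.1926]
tool_rot: [-3.133, 1.431, 0.485]
force: [-0.2, 0.3, -1.4]
grip_width: 0.0586
```

```bash
python3 - <<'E'
from g import *
loc()
b=R.from_matrix(M); bo=R.from_euler('z',95.7,degrees=True)   # board pose start -> goal
o=monitor.observe();T=R.from_euler('xyz',o['tool_rot']).as_matrix()
Tg=bo.as_matrix()@M.T@grasp()       # tool orientation in board frame as at the grasp
# TCP in board frame at the grasp: (-25.1,-.2,+9.4)mm
print(Tg.round(2)); g=np.array([.369,-.291,.034+.10])+bo.apply([-.0251,0,.0094])
print(g);togo(g,Tg)
E
```

```text
t 9.0 board-frame TCP mm [-69.5  -0.8 146.1] F board [-0.7  0.3 -1.2] mom [ 0.    0.26 -0.02] w 0.0586 q [-0.24  0.4   0.58  2.09 -0.52  0.67 -0.4 ] lean 22.0
[[ 0.03  1.    0.1 ]
 [-0.26  0.1  -0.96]
 [-0.97 -0.    0.26]]
[ 0.37149293 -0.31597589  0.1434    ]
t 9.0 pos [ 0.4759 -0.1312  0.1926] q [-0.24  0.4   0.58  2.09 -0.52  0.67 -0.4 ] F [-0.2  0.3 -1.4] w 0.0586
shift [0.79 3.88 6.09] turn [-11.45  -3.38   0.71]
```

Emit:
{"op": "arm_command", "data": {"delta_pos": [[-0.1, 0, 0.4], [-0.1, 0, 0.4], [-0.1, 0, 0.4], [0, 0, 0.3], [0, 0, 0.3], [0, 0, 0], [0, 0, 0], [0, 0, 0], [0, 0, 0], [0, 0, 0]], "rotation": [[-0.95, -0.28, 0.06], [-0.95, -0.28, 0.06], [-0.95, -0.28, 0.06], [-0.95, -0.28, 0.06], [-0.95, -0.28, 0.06], [-0.95, -0.28, 0.06], [-0.95, -0.28, 0.06], [-0.95, -0.28, 0.06], [-0.95, -0.28, 0.06], [-0.95, -0.28, 0.06]]}}

```text
clock: 10.0
position: [0.4304, -0.1668, 0.2008]
tool_rot: [0.165, 1.359, -1.476]
force: [0.6, -0.2, -2.3]
grip_width: 0.0583
```

```bash
cat > p.py <<'E'
from g import *
up=float(sys.argv[1])
bo=R.from_euler('z',95.7,degrees=True); Tg=bo.as_matrix()@M.T@grasp()
togo(np.array([.369,-.291,.034+up])+bo.apply([-.0251,0,.0094]),Tg)
E
python3 p.py .1
```

```text
t 10.0 pos [ 0.4304 -0.1668  0.2008] q [-0.34  0.35  0.55  2.15  0.04  0.64  0.07] F [ 0.6 -0.2 -2.3] w 0.0583
shift [ 2.87 -1.69  4.6 ] turn [-1.62 -0.47  0.05]
```

Emit:
{"op": "arm_command", "data": {"delta_pos": [[0.3, -0.3, 0.8], [0.45, -0.3, 0.8], [0.5, -0.3, 0.8], [0.5, -0.25, 0.7], [0.5, -0.25, 0.7], [0.4, -0.2, 0.5], [0, 0, 0]], "rotation": [[-0.5, -0.15, 0], [-0.5, -0.15, 0], [-0.4, -0.1, 0], [-0.2, 0, 0], [0, 0, 0], [0, 0, 0], [0, 0, 0]]}}

```text
clock: 10.7
position: [0.3882, -0.3158, 0.1527]
tool_rot: [-0.022, 1.315, -1.478]
force: [0.6, 0.4, -2.0]
grip_width: 0.0583
```

```bash
python3 p.py .03; python3 - <<'E'
from g import *
a=optics.grab_frame("side")[:,:,::-1];b=optics.grab_frame("top")[:,:,::-1]
cv2.imwrite("pics/c7.png",np.hstack([crop(a,150,180,180,230,2),crop(b,230,150,200,230,2)]))
cv2.imwrite("pics/s7.png",a);cv2.imwrite("pics/t7.png",b)
E
```

```text
t 10.7 pos [ 0.3882 -0.3158  0.1527] q [0.08 0.45 0.45 2.16 0.06 0.43 0.53] F [ 0.6  0.4 -2. ] w 0.0583
shift [ 2.55 -0.54 -0.73] turn [ 0.14 -0.06  0.02]
```

View pics/c7.png

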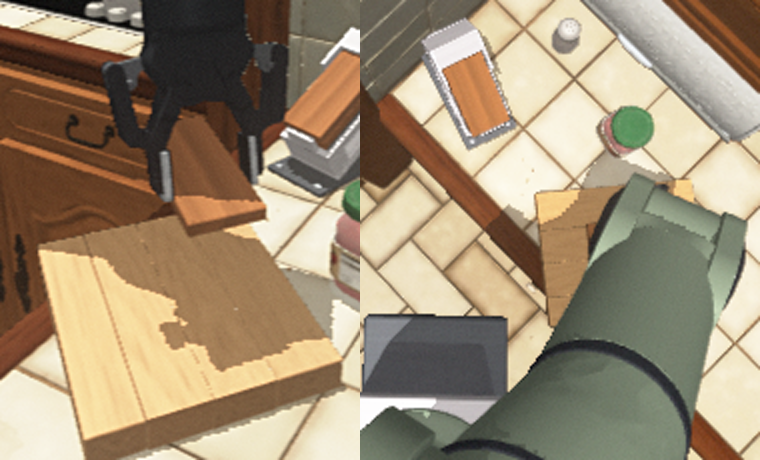

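```bash
python3 - <<'E'
from g import *
from scipy.optimize import least_squares
o=monitor.observe();T=R.from_euler('xyz',o['tool_rot']).as_matrix()
G0=M.T@grasp()
def corners(e,dx,dz,L):
    Rb=T@G0.T@R.from_euler('y',e,degrees=True).as_matrix()
    return o['position']+(np.array(L)-[-.0251+dx,0,.0094+dz])@Rb.T, Rb
top=[[-.07,.03,.006],[-.07,-.03,.006],[-.07,.03,-.006],[-.07,-.03,-.006],[.0,-.03,.006]]
for e in(-10,-5,0,5,10):
    print(e,((proj("side",corners(e,0,0,top)[0])-[150,180])*2).round(0).tolist(), np.degrees(np.arcsin(corners(e,0,0,top)[1][2,0])).round(1))
E
```

```text
-10 [[187.0, 228.0], [267.0, 211.0], [186.0, 241.0], [265.0, 223.0], [233.0, 152.0]] 10.4
-5 [[187.0, 224.0], [268.0, 207.0], [187.0, 238.0], [267.0, 220.0], [233.0, 154.0]] 5.4
0 [[187.0, 220.0], [268.0, 203.0], [188.0, 235.0], [268.0, 217.0], [233.0, 157.0]] 0.4
5 [[187.0, 215.0], [268.0, 198.0], [188.0, 231.0], [268.0, 213.0], [233.0, 160.0]] -4.6
10 [[187.0, 210.0], [268.0, 193.0], [188.0, 226.0], [269.0, 209.0], [234.0, 162.0]] -9.6
```

Emit:
{"op": "arm_command", "data": {"delta_pos": [[0.3, -0.15, 0], [0.45, -0.15, -0.15], [0.5, -0.12, -0.15], [0.5, -0.06, -0.15], [0.4, 0, -0.1], [0.25, 0, -0.08], [0, 0, 0]], "rotation": [[0.1, -0.05, 0], [0.04, 0, 0], [0, 0, 0], [0, 0, 0], [0, 0, 0], [0, 0, 0], [0, 0, 0]]}}

```text
clock: 11.5
position: [0.3795, -0.31, 0.079]
tool_rot: [0.018, 1.31, -1.443]
force: [-0.0, 0.1, -2.2]
grip_width: 0.0583
```

```bash
python3 p.py 0.003
```

```text
t 11.5 pos [ 0.3795 -0.31    0.079 ] q [0.12 0.59 0.39 2.23 0.03 0.21 0.52] F [-0.   0.1 -2.2] w 0.0583
shift [ 1.09 -0.29 -0.12] turn [ 0.09 -0.01 -0.07]
```

Emit:
{"op": "arm_command", "data": {"delta_pos": [[0.25, -0.1, 0], [0.25, -0.1, -0.05], [0, 0, 0]], "rotation": [[0.05, 0, -0.04], [0.04, 0, -0.03], [0, 0, 0]]}}

```text
clock: 11.8
position: [0.3745, -0.3128, 0.0641]
tool_rot: [0.006, 1.309, -1.466]
force: [0.1, -0.1, -0.3]
grip_width: 0.0588
```

```bash
python3 p.py 0.003
```

```text
t 11.8 pos [ 0.3745 -0.3128  0.0641] q [0.14 0.62 0.38 2.24 0.03 0.17 0.51] F [ 0.1 -0.1 -0.3] w 0.0588
shift [ 0.6  -0.11 -0.06] turn [-0.   -0.   -0.01]
```

Emit:
{"op": "arm_command", "data": {"delta_pos": [[0.2, -0.05, -0.02], [0, 0, 0]], "rotation": [[0, 0, 0], [0, 0, 0]]}}

```text
clock: 12.0
position: [0.3732, -0.3141, 0.0584]
tool_rot: [0.003, 1.309, -1.468]
force: [0.8, 0.2, -1.4]
grip_width: 0.0581
```

```bash
python3 p.py 0.003; python3 -c "
from g import *
print(monitor.observe()['qpos'].round(4))"
```

```text
t 12.0 pos [ 0.3732 -0.3141  0.0584] q [0.16 0.63 0.36 2.24 0.07 0.16 0.47] F [ 0.8  0.2 -1.4] w 0.0581
shift [ 0.4  -0.06 -0.05] turn [-0.01 -0.   -0.01]
[0.1565 0.6348 0.3626 2.2405 0.0719 0.1618 0.4672]
```

Emit:
{"op": "arm_command", "data": {"delta_pos": [[-0.1, 0, 0], [0, 0, 0], [0, 0, 0]], "rotation": [[0, 0.42, 0], [0, 0.42, 0], [0, 0, 0]]}}

```text
clock: 12.3
position: [0.3736, -0.313, 0.0621]
tool_rot: [0.006, 1.4, -1.464]
force: [-0.1, -0.3, -0.9]
grip_width: 0.0584
```

```bash
python3 p.py 0.003; python3 - <<'E'
from g import *
print(monitor.observe()['qpos'].round(4))
a=optics.grab_frame("side")[:,:,::-1]
cv2.imwrite("pics/c8.png",crop(a,165,250,170,130,4)[:,:])
E
```

```text
t 12.3 pos [ 0.3736 -0.313   0.0621] q [0.31 0.6  0.23 2.19 0.06 0.26 0.54] F [-0.1 -0.3 -0.9] w 0.0584
shift [ 0.53 -0.08  0.  ] turn [ 0.01 -0.86 -0.01]
[0.3111 0.6017 0.2254 2.1906 0.0551 0.2646 0.5395]
```

View pics/c8.png

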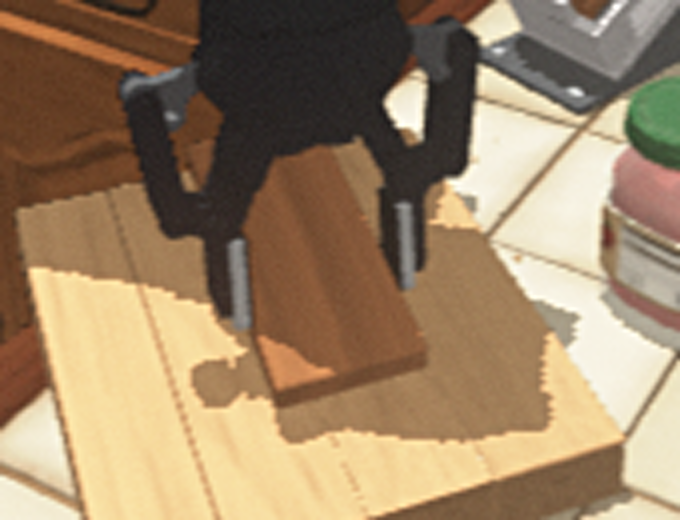

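```bash
python3 - <<'E'
from g import *
from scipy.optimize import least_squares
o=monitor.observe();T=R.from_euler('xyz',o['tool_rot']).as_matrix();G0=M.T@grasp()
obs=np.array([[277,392],[425,350],[282,405],[425,365]])/4+[165,250]
L=np.array([[-.07,.03,.006],[-.07,-.03,.006],[-.07,.03,-.006],[-.07,-.03,-.006]])
def f(v):
    Rb=T@G0.T@R.from_euler('y',v[0],degrees=True).as_matrix()
    return o['position']+(L-[-.0251+v[1],0,.0094])@Rb.T,Rb
s=least_squares(lambda v:np.r_[(proj("side",f(v)[0])-obs).ravel(),v[1]/.003],[0,0])
P,Rb=f(s.x);print(s.x,s.fun.round(1));print(P.round(4),"pitch back-up",np.degrees(np.arcsin(Rb[2,0])))
E
```

```text
[-8.71553426e-01  8.72240953e-05] [-1.  -1.2  0.7 -0.8 -2.2  1.5  0.3  1.2  0. ]
[[ 0.3481 -0.3598  0.0538]
 [ 0.4078 -0.3538  0.0538]
 [ 0.3479 -0.3586  0.0419]
 [ 0.4076 -0.3526  0.0419]] pitch back-up 6.0052866825009055
```

Emit:
{"op": "arm_command", "data": {"delta_pos": [[0.17, -0.05, 0.0], [0.15, -0.04, 0.0], [0, 0, 0]], "rotation": [[0, 0, 0], [0, -0.1, 0], [0, 0, 0]]}}

```text
clock: 12.65
position: [0.3706, -0.3142, 0.0516]
tool_rot: [0.003, 1.385, -1.467]
force: [-0.3, -0.0, -1.4]
grip_width: 0.0585
```

```bash
python3 p.py 0.0
```

```text
t 12.65 pos [ 0.3706 -0.3142  0.0516] q [0.3  0.63 0.24 2.21 0.06 0.22 0.53] F [-0.3 -0.  -1.4] w 0.0585
shift [0.28 0.02 0.01] turn [ 0.02 -0.72 -0.01]
```

Emit:
{"op": "arm_command", "data": {"delta_pos": [[0.1, 0, 0.0], [0.05, 0, 0.0], [0, 0, 0]], "rotation": [[0, -0.13, 0], [0, 0, 0], [0, 0, 0]], "grip_force": 20}}

```text
clock: 12.95
position: [0.3707, -0.3143, 0.0465]
tool_rot: [-0.005, 1.369, -1.472]
force: [-1.4, -1.5, 5.0]
grip_width: 0.0585
```

```bash
python3 p.py 0.0
```

```text
t 12.95 pos [ 0.3707 -0.3143  0.0465] q [0.27 0.64 0.26 2.21 0.07 0.19 0.51] F [-1.4 -1.5  5. ] w 0.0585
shift [0.11 0.02 0.04] turn [ 0.04 -0.58  0.  ]
```

Emit:
{"op": "arm_command", "data": {"delta_pos": [[0.06, 0, 0.0], [0, 0, 0]], "rotation": [[0, 0, 0], [0, 0, 0]]}}

```text
clock: 13.15
position: [0.371, -0.3142, 0.0449]
tool_rot: [-0.005, 1.369, -1.472]
force: [-2.9, 0.9, 7.8]
grip_width: 0.0583
```

```bash
python3 p.py 0.0
```

```text
t 13.15 pos [ 0.371  -0.3142  0.0449] q [0.27 0.64 0.26 2.21 0.07 0.19 0.51] F [-2.9  0.9  7.8] w 0.0583
shift [0.06 0.01 0.05] turn [ 0.05 -0.58 -0.  ]
```

Emit:
{"op": "arm_command", "data": {"delta_pos": [[0.06, 0, 0.0], [0, 0, 0]], "rotation": [[0, 0, 0], [0, 0, 0]]}}

```text
clock: 13.35
position: [0.3711, -0.3141, 0.0433]
tool_rot: [-0.006, 1.369, -1.471]
force: [-0.6, -0.3, 6.2]
grip_width: 0.0587
```

```bash
python3 p.py 0.0; python3 -c "
from h import *
a=optics.grab_frame('side')[:,:,::-1];b=optics.grab_frame('top')[:,:,::-1]
cv2.imwrite('pics/s9.png',a)
o=monitor.observe();print(o['force'],o['moment'])
# silhouette: board rows along its left long edge and near edge (brown vs chop)
hsv=cv2.cvtColor(a,cv2.COLOR_BGR2HSV)
"
```

```text
t 13.35 pos [ 0.3711 -0.3141  0.0433] q [0.27 0.65 0.26 2.21 0.07 0.19 0.51] F [-0.6 -0.3  6.2] w 0.0587
shift [0.01 0.01 0.06] turn [ 0.05 -0.58 -0.  ]
[-1.29691519  2.50972183  6.03648406] [ 0.06380599  0.24868731 -0.01852374]
```

Emit:
{"op": "arm_command", "data": {"delta_pos": [[0.05, 0, 0.0], [0, 0, 0]], "rotation": [[0, 0, 0], [0, 0, 0]]}}

```text
clock: 13.65
position: [0.3713, -0.314, 0.0423]
tool_rot: [-0.005, 1.369, -1.47]
force: [-2.9, -0.2, 8.5]
grip_width: 0.0584
```

```bash
python3 p.py 0.0
```

```text
t 13.65 pos [ 0.3713 -0.314   0.0423] q [0.27 0.65 0.26 2.21 0.07 0.18 0.5 ] F [-2.9 -0.2  8.5] w 0.0584
shift [-0.02  0.    0.07] turn [ 0.06 -0.58 -0.  ]
```

Emit:
{"op": "arm_command", "data": {"delta_pos": [[0.05, 0, 0.0], [0, 0, 0]], "rotation": [[0, 0, 0], [0, 0, 0]]}}

```text
clock: 13.85
position: [0.3714, -0.3141, 0.0417]
tool_rot: [-0.002, 1.369, -1.467]
force: [-1.6, 0.5, 5.1]
grip_width: 0.0582
```

```bash
python3 p.py 0.0; python3 - <<'E'
from h import *
o=monitor.observe();print(o['moment'])
a=optics.grab_frame('side')[:,:,::-1]; cv2.imwrite('pics/s10.png',a)
# numeric near-edge: print gray profile down columns across the board's near end
q=proj("side",[[.3446,-.3609,.04],[.4043,-.3549,.04],[.3446,-.3609,.028],[.4043,-.3549,.028]]);print(q.round(1))
for u in(245,255,265):
    print(u,[tuple(int(v) for v in a[r,u]) for r in range(338,362)])
E
```

```text
t 13.85 pos [ 0.3714 -0.3141  0.0417] q [0.27 0.65 0.26 2.21 0.08 0.18 0.5 ] F [-1.6  0.5  5.1] w 0.0582
shift [-0.04 -0.    0.07] turn [ 0.06 -0.57 -0.01]
[-0.08903402  0.27630535 -0.11229097]
[[231.3 355.3]
 [269.9 344.9]
 [231.5 361.7]
 [269.8 351.1]]
245 [(59, 91, 137), (60, 93, 142), (61, 92, 139), (57, 89, 136), (61, 92, 141), (57, 90, 135), (59, 91, 136), (58, 88, 131), (63, 99, 150), (102, 156, 229), (99, 156, 227), (97, 151, 225), (99, 154, 226), (91, 140, 208), (63, 95, 146), (51, 80, 118), (54, 81, 122), (54, 79, 121), (53, 81, 120), (68, 100, 137), (101, 145, 190), (160, 224, 254), (162, 222, 249), (157, 219, 247)]
255 [(57, 88, 131), (54, 83, 127), (55, 84, 129), (54, 84, 128), (56, 86, 129), (54, 83, 128), (54, 84, 126), (56, 82, 124), (56, 82, 123), (54, 83, 128), (73, 115, 176), (68, 106, 157), (47, 75, 112), (56, 82, 115), (48, 74, 114), (47, 74, 111), (57, 86, 125), (96, 140, 186), (161, 223, 254), (161, 222, 249), (161, 221, 247), (159, 221, 247), (159, 218, 247), (158, 219, 247)]
265 [(63, 96, 141), (60, 92, 136), (57, 87, 135), (58, 89, 132), (59, 91, 137), (58, 91, 136), (62, 91, 136), (55, 89, 132), (64, 95, 139), (49, 77, 117), (54, 81, 119), (56, 82, 121), (55, 82, 121), (57, 84, 124), (87, 126, 163), (86, 127, 163), (84, 119, 157), (96, 140, 184), (149, 212, 246), (154, 214, 245), (151, 211, 243), (155, 213, 245), (153, 213, 244), (152, 214, 245)]
```

Emit:
{"op": "arm_command", "data": {"delta_pos": [[0, 0, 0], [0, 0, 0], [0, 0, 0], [0, 0, 0]], "rotation": [[0, 0, 0], [0, 0, 0], [0, 0, 0], [0, 0, 0]], "gripper": -0.7}}

```text
clock: 14.3
position: [0.3718, -0.314, 0.0418]
tool_rot: [-0.0, 1.368, -1.465]
force: [0.2, -0.4, 0.9]
grip_width: 0.0726
```

Emit:
{"op": "arm_command", "data": {"delta_pos": [[-0.2, 0, 0], [-0.4, 0, 0], [-0.6, 0, 0], [-1, 0, 0], [-1, 0, 0], [-1, 0, 0], [-0.8, 0, 0]], "rotation": [[0, 0, 0], [0, 0, 0], [0, 0, 0], [0, 0, 0], [0, 0, 0], [0, 0, 0], [0, 0, 0]], "gripper": -1}}

```text
clock: 15.0
position: [0.3663, -0.2819, 0.1956]
tool_rot: [-0.017, 1.371, -1.482]
force: [0.3, 0.2, -0.2]
grip_width: 0.0851
```

```bash
python3 p.py 0.0
```

```text
t 15.0 pos [ 0.3663 -0.2819  0.1956] q [0.12 0.31 0.35 2.18 0.12 0.58 0.46] F [ 0.3  0.2 -0.2] w 0.0851
shift [5.2  0.07 0.12] turn [ 0.06 -0.6   0.02]
```

Emit:
{"op": "arm_command", "data": {"delta_pos": [[-0.7, 0, -0.7], [-0.3, 0, -1], [-0.3, 0, -1], [-0.3, 0, -1], [-0.2, 0, -1], [-0.2, 0, -0.8], [0, 0, 0]], "rotation": [[0, 0, 0], [0, 0, 0], [0, 0, 0], [0, 0, 0], [0, 0, 0], [0, 0, 0], [0, 0, 0]]}}

```text
clock: 15.7
position: [0.3465, -0.103, 0.2313]
tool_rot: [0.051, 1.37, -1.418]
force: [-0.0, 0.3, 0.7]
grip_width: 0.0856
```

```bash
python3 - <<'E'
from h import *
a=optics.grab_frame("side")[:,:,::-1];b=optics.grab_frame("top")[:,:,::-1]
cv2.imwrite("pics/c11.png",np.hstack([crop(a,160,180,210,230,2),crop(b,250,150,170,230,2)]))
o=monitor.observe();print(o['clock'],o['position'],o['force'].round(1),np.abs(o['qd']).max())
E
```

```text
15.8 [ 0.34670294 -0.10514196  0.23118069] [ 0.3  0.2 -0.3] 0.027775069905827367
```

View pics/c11.png

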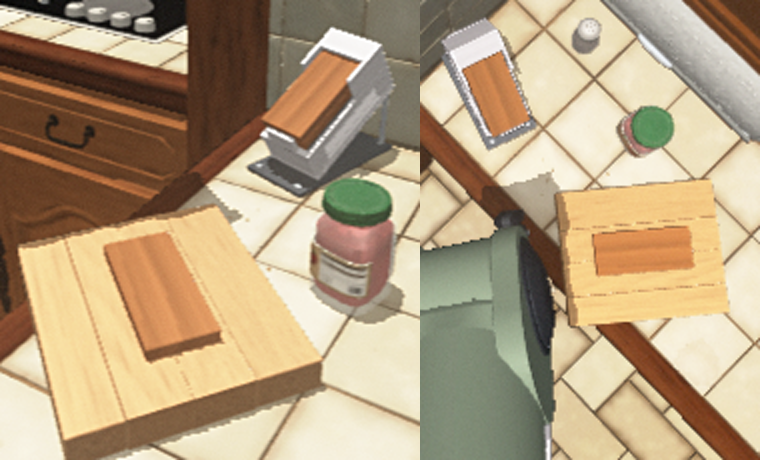

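```bash
python3 -c "
from workcell import bot
print(bot.job_done())"
```

```text
the job is handed in; nothing more can be done
None
```

I drew the top serving board out of the caddy, laid it flat in the middle of the chopping board, let go, and handed the job in at about 15.8 s of the 51 s.

**How it went:**
- **Drawing it out:** I gripped only the top board. I tipped its front end up about 14 mm by rotating it under the hood, with forces of a few newtons. I then drew it about 41 mm down the slope over the tab and lifted it clear.
- **Setting it down:** Wrist joint 6 came within 0.002 rad of its limit (0.16) on the way down, so I leaned the tool about 4 degrees. The board's front edge therefore touched first, and it levelled in a light 20 N grip with under about 11 N of contact force. I released it after that.

**Last checks, all from the final pictures:**
- **Board on the chopping board:** Its centre is within about 2 px (at double zoom, a few millimetres) of the chopping board's centre. Its long side is parallel to within about a degree.
- **Caddy:** The next board sits up in the top place. I did not see the lowest board separately, but nothing suggests it left the caddy.
- **Other things:** By eye, the chopping board, jar and shaker stand where they were. The bowl was outside the last crops, and I never went near it.
- **Arm:** The gripper was open, and the arm was clear of everything and still.

No check failed or disagreed, but I judged the board's flatness by eye after release.

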